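# Punch the plaque at its mark on the jeweller's press

## Robot

A 6-joint arm with a two-finger parallel gripper is mounted at the origin on the work surface. World frame = base frame: x ahead of the robot, y to its left, z up, the work surface at z = 0. Lengths are in m, angles in degrees, forces in N, time in s.
With the tool pointing down it reaches from about 0.25 to 0.775 m from the base axis. Payload 4 kg.
Tool frame: the origin (TCP) lies at the very end of the fingers, on their centre line; the grasp point (between the pads) lies 19 mm behind it; z points along the fingers, y is the line along which they close (so a half turn about z gives the same grasp; the last joint's range is limited). The gripper opens to 85 mm and grips with 20 to 120 N. Pads are 22 mm wide; open, the fingers measure 114 mm over their backs; the gripper's body (76 mm by 85 mm) begins 54 mm behind the grasp point. The pads swing forward as they close: fully open they stand 13 mm farther back than shut.
Start: joints at [-73.23, 4.996, 78.535, -0, 96.463, -5.907], TCP at [0.212, -0.507, 0.231] pointing down, gripper open.
Joint ranges: [-177.83, 177.83], [-43.37, 116.18], [15.69, 146.23], [-61.86, 241.86], [9.47, 152.12], [-147.06, 147.06]. Speed limits (degrees/s): [159.86, 159.86, 180, 180, 180, 180].

## Interface

Orientations are given as [roll, pitch, yaw] about the fixed x, y, z axes, in that order (R = Rz(yaw) Ry(pitch) Rx(roll)).
In Python, from workcell import status, get_image, camera_info, ctrl gives the robot as it stands.
- The arm moves only by the tool send_rows, never from a script. Its argument "steps" is a list of rows, each an object of numbers: "grip": the finger opening in mm, from 0 to 85.4; "dx", "dy", "dz": the shift along the tool's x, y, z normalised to -1 to 1, where 1 is 0.12 m; "rx", "ry", "rz": the turn, a rotation vector about the tool's x, y, z normalised to -1 to 1, where 1 is 180 degrees. A call has 1 to 5 rows; each row shifts and turns the commanded pose from where the row before left it, along the tool's axes as they then stand; what a row does not reach is not made up. A row lasts 1/10 s, in which the tool goes at most 50 mm and 8.59 degrees, less where a joint would pass 70% of its speed; a pose out of reach is approached as far as the arm can. A call with a number of a shift or a turn outside -1 to 1 is refused whole. A call with a gripper value outside its range is refused whole. The fingers move at their own pace and stop on an object; the grip force is fixed at half the most. Time passes only in rows, so rows that do not move let the fingers close. It gives the time, the measured TCP pose, the force, the opening and the grip force at its end, in the units of the state.
- status.sense(): the state, without advancing time (a new reading comes with each control period).
- get_image(name): name is "side" or "top"; returns the picture (420x560x3 uint8, red, green, blue); there is no depth.
- camera_info(name): a dict with "fx", "fy", "cx", "cy" (pixels), "R" (3x3) and "t" (3): a world point X has camera coordinates R X + t. Camera axes: x right, y down, z forward; pixel columns grow to the right and rows downward; lengths in m; the calibration is good to about 2 mm. A picture is of the moment at which its call begins. camera_info takes no time and is no camera call.
- ctrl.job_done(): hands the job in; it is judged then, once.
The state is a dict: "t": time; "qpos": joint angles; "qvel": joint speeds; "joint_torque": joint torques, N m; "tcp_pos": TCP position; "ee_rot": TCP orientation; "force": force on the tool from outside, world axes, zero at the start; "wrist_torque": the same for the moment, N m; "opening": opening from 0.0 (shut) to 1.0 (fully open); "gripper_force": force on a finger pad.
Only numpy, scipy, OpenCV 4.12 (cv2) and the standard library are available. Lean on these libraries where they do the work, as an engineer would, in place of code of your own. Each camera call takes 0.05 s, during which the arm holds its last target. There are 200 camera calls.

## Task

Put the brass plaque flat on the bed of the green hand press and slide it until the dimple in the middle of its blue ring sits under the punch tip. Let go of it and push the red knob firmly down so that the tip bottoms in the dimple, but do not slam or crush it (no more than 30 N on the tip); then let the punch spring back up and leave the plaque lying there with its dimple still under the tip. Leave the other things on the bench alone.

Things in the scene. Friction and masses are not known exactly. Their poses are not given: they have to be found in the camera images.
- press: green hand punch press, fixed. Origin: on the bench straight below the punch axis. Column on its -y side: x -30..30, y -120..-75 mm, up to z = 135 mm. A narrow arm (22 mm wide in x, z 109..135 mm) runs from it to y = 8 mm, with a round punch guide of radius 15 mm, z 98..143 mm, at the origin's axis. Open on its -x, +x and +y sides
- bed (a point): point on the top face of the press's steel bed, on the punch axis, 20 mm above the bench; axes as the press. The bed is flat and level, x -70..70, y -120..100 mm about this point
- punch: steel punch sliding straight down in the press, at most 22 mm. Origin: its tip end, which must enter the dimple; at rest 38 mm above the bench, 10 mm above a plaque on the bed. Tip 3 mm across, tapering to 8 mm at 10 mm up. On the bare plaque face it stops after 10 mm; in the dimple after 13 to 16 mm, by its depth. The taper draws a loose plaque in by about 1 mm
- knob (a point): centre of the top of the punch's red knob, 34 mm across, 138 mm above the tip (176 mm above the bench at rest). A spring returns it: 1.2 N at rest, 2.5 N at the dimple. To strike, the tip must bear on the dimple's floor with over 4 N for 0.2 s: a push of 9 to 20 N on the knob does it. Over 30 N on the tip spoils the plaque
- plaque: loose brass plaque, 110 x 50 x 8 mm (its x, y, z), 0.25 to 0.5 kg, lying flat, marked side up. Origin: centre of its underside. Blue scribed lines cross at the dimple, toward its +x end; grip it across the 50 mm width near its plain -x end
- dimple (a point): centre of the dimple's mouth on the plaque's top face: 35 mm from its centre along its +x, on the middle line. A blind round hole 8 mm across, of a depth that is not known beforehand (3 to 6 mm: feel for its floor), rim chamfered 1.5 mm, inside a blue ring 18 mm across
- tape: bystander, leave alone: roll of cream tape, a ring 60 mm across, 20 mm high
- gembox: bystander, leave alone: small white open box 60 x 60 x 25 mm
- copper_blank: bystander, leave alone: plain copper blank 80 x 45 x 6 mm lying flat, no mark on it: not the work
- hammer: bystander, leave alone: hammer lying down (origin: underside centre)
- cup: bystander, leave alone: blue cup 68 mm across, 65 mm high
- burnisher: bystander, leave alone: burnisher shaped like a screwdriver, lying down
- mug: bystander, leave alone: brown mug 86 mm across, 85 mm high
Not all that is in view belongs to the job. There is more than one size of the plaque; the job needs the middle-sized.

How it is judged (in metres and radians):
On the way:
1. with the plaque let go, the punch tip, at least 2 mm below the plaque's top face, bears in the dimple with more than 4 N (contact force between punch and plaque above 4 N and z of punch in the frame of plaque below 0.006 m and horizontal distance between punch and dimple below 0.0025 m and contact force between the fingers and plaque below 0.1 N), for 0.2 s.
At the end, for the whole second after the job is handed in: the punch is back up (tip within 3 mm of its rest height), the plaque lies flat and still on the press bed, marked side up, its dimple within 4 mm of the punch axis (z of punch in the frame of press above 0.035 m and horizontal distance between punch and dimple below 0.004 m and z of plaque in the frame of press between 0.017 and 0.023 m and angle between plaque's own z axis and vertical below 0.05 rad and linear speed of plaque below 0.01 m/s); the robot touches nothing.
It fails at once if the punch tip bears on the plaque with more than 30 N (contact force between punch and plaque above 30 N).
It fails at once if a bystander is shifted by more than 30 mm (distance of any of tape, gembox, copper_blank, hammer, cup, burnisher, mug from where it was at the start of the episode above 0.03 m).
It also fails if it takes over 54 s, if anything falls off the work surface, if the arm or the gripper's body presses on something with over 40 N, if the wrist force passes 120 N, or if a joint passes its speed limit or range.

## Working session

There is one attempt and no reset: what is moved stays moved. The work goes in short steps, Python scripts to look and compute and a tool call to move; the robot and the scene stay as the last step left them, time stands still between calls to the robot, and variables do not carry over. Pictures are saved under pics/ and viewed, at most 10 in all, crops included, and the job is handed in when it is done.

Besides the shell and the picture viewer there is one more tool, called by a JSON object that holds its "op" and its "data". send_rows: Moves the arm, as the interface text tells. Its arguments: {"type":"object","properties":{"steps":{"type":"array"}},"required":["steps"]}

```bash
mkdir -p pics; python3 - <<'E'
from workcell import status,get_image,camera_info
import cv2
for n in("top","side"):
    im=get_image(n); cv2.imwrite(f"pics/{n}0.png",im[:,:,::-1]); c=camera_info(n); print(n,c)
print(status.sense())
E
```

```text
top {'fx': 423.7647243100105, 'fy': 423.7647243100105, 'cx': 277.08639942996786, 'cy': 215.34394100255562, 'R': array([[ 0.0196716 , -0.99978465,  0.00660901],
       [-0.99194517, -0.02034381, -0.1250236 ],
       [ 0.12513113, -0.00409636, -0.99213176]]), 't': array([0.04873622, 0.55185503, 1.23937666])}
side {'fx': 450.021520887114, 'fy': 450.021520887114, 'cx': 269.30744489752135, 'cy': 208.0220448053899, 'R': array([[-0.94449536, -0.32842391,  0.00813948],
       [-0.2193803 ,  0.61207361, -0.75976193],
       [ 0.24454202, -0.71937726, -0.65015042]]), 't': array([0.5095683 , 0.17170757, 1.13085375])}
{'t': 0.1, 'qpos': array([-7.32293995e+01,  5.03566047e+00,  7.86157368e+01, -9.86396728e-04,
        9.64639744e+01, -5.90634035e+00]), 'qvel': array([ 0.05074826, -0.09435872, -0.19742611,  0.06712143, -0.01546741,
       -0.04821004]), 'joint_torque': array([ 2.45550473e-03, -3.53014147e+01, -3.14217496e+01, -1.36578678e-04,
        7.92278006e-03,  1.49725702e-05]), 'tcp_pos': array([ 0.21191152, -0.5070483 ,  0.23025177]), 'ee_rot': array([-1.79885140e+02, -1.08968937e-02,  2.26768199e+01]), 'force': array([-0.82879532,  0.15343097,  0.94864551]), 'wrist_torque': array([ 0.0099946 , -0.00072601, -0.04476008]), 'gripper_force': 0.0, 'opening': 0.997715546563411}
```

View pics/top0.png

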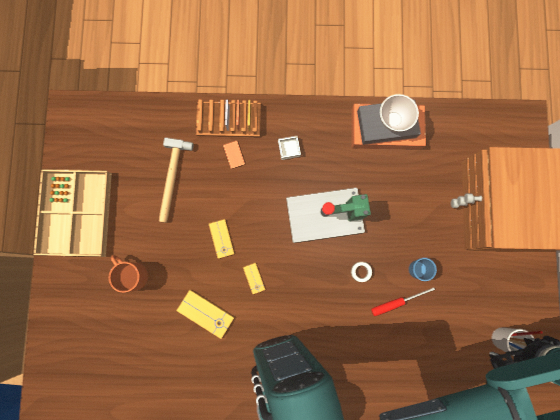

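View pics/side0.png

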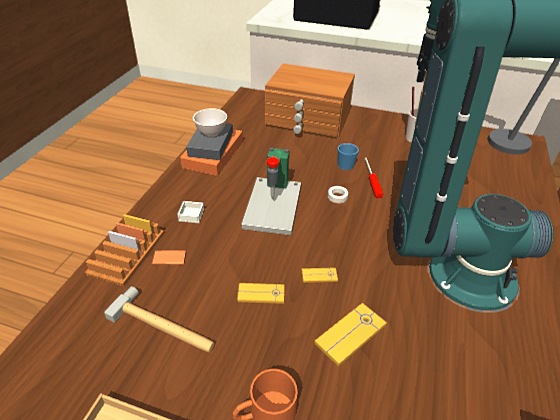

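Top view: three brass plaques, at (221,239), (254,278) and (206,313). The copper blank at (233,154) has no mark, and the press knob is at (328,209). The one at (221,239) looks middle-sized, so I'll measure all three and check it in a crop.

```bash
cat > h.py <<'E'
import numpy as np,cv2
from workcell import status,get_image,camera_info
def ray(n,uv):
    c=camera_info(n);R,t=np.array(c['R']),np.array(c['t'])
    d=R.T@np.array([(uv[0]-c['cx'])/c['fx'],(uv[1]-c['cy'])/c['fy'],1]);return -R.T@t,d
def onz(n,uv,z):
    o,d=ray(n,uv);return o+d*(z-o[2])/d[2]
def tri(a,b):
    A=np.zeros((3,3));B=np.zeros(3)
    for n,uv in(("top",a),("side",b)):
        o,d=ray(n,uv);d/=np.linalg.norm(d);P=np.eye(3)-np.outer(d,d);A+=P;B+=P@o
    return np.linalg.solve(A,B)
def proj(n,X):
    c=camera_info(n);p=np.array(c['R'])@X+np.array(c['t']);return np.array([c['fx']*p[0]/p[2]+c['cx'],c['fy']*p[1]/p[2]+c['cy']])
def blobs(im,lo,hi,amin=60):
    m=cv2.inRange(cv2.cvtColor(im,cv2.COLOR_RGB2HSV),np.array(lo),np.array(hi))
    m=cv2.morphologyEx(m,cv2.MORPH_CLOSE,np.ones((5,5)))
    return [c for c in cv2.findContours(m,cv2.RETR_EXTERNAL,cv2.CHAIN_APPROX_NONE)[0] if cv2.contourArea(c)>amin]
def load(n,k=0): return cv2.imread(f"pics/{n}{k}.png")[:,:,::-1].copy()
YEL=((21,150,120),(32,255,255)); RED=((0,200,120),(4,255,255)); BED=((0,0,150),(179,40,255))
def rect_on(n,c,z):
    P=np.array([onz(n,p[0],z)[:2] for p in c],np.float32)*1000
    return cv2.minAreaRect(P)
E
python3 - <<'E'
from h import *
for n in("top","side"):
    im=load(n)
    print(n,"YEL")
    for c in blobs(im,*YEL,120):
        M=cv2.moments(c);print(np.round([M['m10']/M['m00'],M['m01']/M['m00']],1),rect_on(n,c,.008))
    print("RED")
    for c in blobs(im,*RED,30): print(cv2.minEnclosingCircle(c),cv2.contourArea(c))
    print("BED")
    for c in blobs(im,(0,0,120),(179,60,255),1500): 
        print(cv2.boundingRect(c),rect_on(n,c,.02))
a=cv2.resize(load("top")[215:265,195:275],None,fx=5,fy=5,interpolation=cv2.INTER_CUBIC)
b=cv2.resize(load("top")[180:250,280:380],None,fx=4,fy=4,interpolation=cv2.INTER_CUBIC)
d=cv2.resize(load("side")[140:240,235:315],None,fx=4,fy=4,interpolation=cv2.INTER_CUBIC)
o=np.zeros((530,730,3),np.uint8);o[:250,:400]=a;o[250:530,:400]=b;o[:400,410:730]=d
cv2.imwrite("pics/c1.png",o[:,:,::-1])
E
```

```text
top YEL
RED
((388.21429443359375, 307.26190185546875), 16.639694213867188) 229.5
BED
(286, 188, 79, 55) ((559.452880859375, -94.50625610351562), (139.68177795410156, 238.21022033691406), 9.234676361083984)
(360, 94, 59, 47) ((874.5078125, -287.7045593261719), (136.37469482421875, 180.48040771484375), 8.871816635131836)
side YEL
[349.9 332.5] ((255.8043212890625, 266.55926513671875), (155.61705017089844, 70.69670867919922), 59.65599060058594)
[260.8 292. ] ((481.47833251953125, 230.0594482421875), (108.22969818115234, 48.39443588256836), 19.53676986694336)
[319.  274.2] ((362.95074462890625, 128.53250122070312), (84.0450668334961, 37.535404205322266), 22.294391632080078)
RED
((375.5, 185.5), 12.747649192810059) 164.5
((272.5, 161.5), 6.041623115539551) 89.5
BED
(242, 177, 59, 58) ((558.214599609375, -76.82891845703125), (139.346435546875, 239.10813903808594), 9.307385444641113)
(482, 57, 78, 108) ((-192.22647094726562, -1077.9017333984375), (981.8435668945312, 257.9880065917969), 83.03263092041016)
(0, 0, 436, 180) ((845.9907836914062, -1098.579345703125), (1941.218017578125, 1846.7998046875), 20.827287673950195)
```

View pics/c1.png

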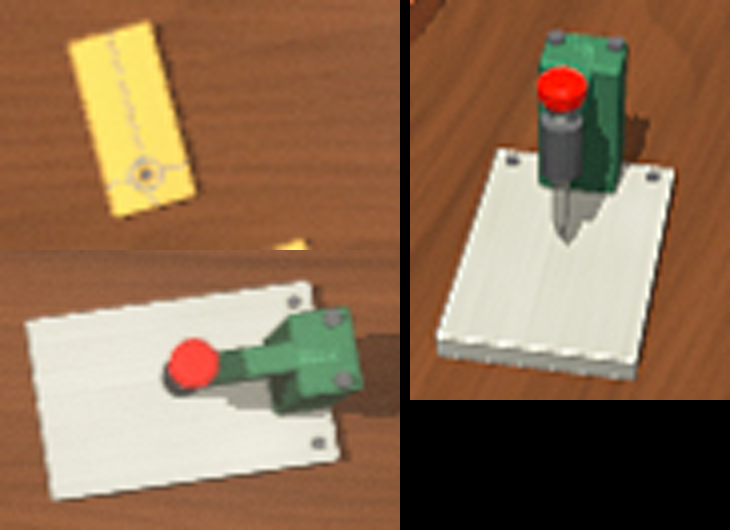

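The crop shows the (221,239) plaque with its dimple at about (224,250). In the side view the brass blob at (261,292) measures 108 x 48 mm, so it is the middle size. The punch tip is at about side (274,200). Next I'll refine the press and plaque poses.

```bash
python3 - <<'E'
from h import *
t,s=load("top"),load("side")
print(cv2.cvtColor(t[230:232,216:218],cv2.COLOR_RGB2HSV).tolist(),cv2.cvtColor(t[208:210,327:329],cv2.COLOR_RGB2HSV).tolist())
K={}
for n,im in(("top",t),("side",s)):
    m=((im[:,:,0]>150)&(im[:,:,1]<90)&(im[:,:,2]<90)).astype(np.uint8)
    for c in cv2.findContours(m,0,1)[0]:
        if cv2.contourArea(c)>40: print(n,"red",cv2.minEnclosingCircle(c),cv2.minAreaRect(c))
    m=((im[:,:,0]>150)&(im[:,:,1]>120)&(im[:,:,2]<.65*im[:,:,1])).astype(np.uint8)
    m=cv2.morphologyEx(m,3,np.ones((5,5)))
    for c in cv2.findContours(m,0,1)[0]:
        if cv2.contourArea(c)>150: print(n,"yel",cv2.boundingRect(c),rect_on(n,c,.008))
print("dimple",onz("top",(224.2,249.8),.008),"tip",onz("side",(274.25,200.5),.038))
print("side dimple px guess", proj("side",onz("top",(224.2,249.8),.008)))
# bed corners from crop, top: /4 + offset
for p in((25,322),(312,283),(52,499),(340,460)):
    print("bedcorner",onz("top",(280+p[0]/4,180+(p[1]-250)/4),.02)[:2])
for p in((498,150),(675,170),(438,343),(635,366)):
    print("sidecorner",onz("side",(235+(p[0]-410)/4,140+p[1]/4),.02)[:2])
print("knob top guess",onz("top",(280+194/4,180+(364-250)/4),.176),"side",onz("side",(235+(562-410)/4,140+82/4),.176))
E
```

```text
[[[26, 142, 253], [25, 145, 253]], [[25, 147, 253], [25, 148, 253]]] [[[2, 192, 253], [2, 194, 253]], [[2, 190, 253], [2, 190, 253]]]
top red ((387.5, 307.0), 17.55714988708496) ((387.4000244140625, 306.6999816894531), (9.17060375213623, 35.10127639770508), 71.56504821777344)
top red ((328.0714416503906, 208.2142791748047), 6.328672885894775) ((328.0000305175781, 208.49998474121094), (11.094003677368164, 11.371355056762695), 33.6900634765625)
top yel (176, 290, 58, 49) ((254.34588623046875, 269.8970031738281), (159.9583740234375, 74.03131866455078), 59.582061767578125)
top yel (243, 263, 22, 31) ((362.09027099609375, 126.99574279785156), (87.50845336914062, 43.1544189453125), 21.538497924804688)
top yel (208, 219, 26, 40) ((480.2782897949219, 229.95712280273438), (112.04063415527344, 54.07147216796875), 16.87462615966797)Traceback (most recent call last):
  File "<stdin>", line 12, in <module>
  File "h.py", line 22, in rect_on
    P=np.array([onz(n,p[0],z)[:2] for p in c],np.float32)*1000
                ~~~^^^^^^^^^^
  File "h.py", line 7, in onz
    o,d=ray(n,uv);return o+d*(z-o[2])/d[2]
        ~~~^^^^^^
  File "h.py", line 4, in ray
    c=camera_info(n);R,t=np.array(c['R']),np.array(c['t'])
ValueError: time passes only in moves, steps and waits
```

```bash
sed -i 's/^from workcell.*/from workcell import status,get_image,camera_info as _ci\nfrom functools import lru_cache\ncamera_info=lru_cache(None)(_ci)/' h.py; python3 - <<'E'
from h import *
for n in("top","side"):
    im=load(n)
    m=((im[:,:,0]>150)&(im[:,:,1]>120)&(im[:,:,2]<.65*im[:,:,1])).astype(np.uint8)
    m=cv2.morphologyEx(m,3,np.ones((5,5)))
    for c in cv2.findContours(m,0,1)[0]:
        if 150<cv2.contourArea(c)<3000: print(n,"yel",cv2.boundingRect(c),rect_on(n,c,.008))
    m=((im[:,:,0]>150)&(im[:,:,1]<90)&(im[:,:,2]<90)).astype(np.uint8)
    for c in cv2.findContours(m,0,1)[0]:
        if 40<cv2.contourArea(c): print(n,"red",cv2.minEnclosingCircle(c),cv2.boundingRect(c))
print("dimple",onz("top",(224.2,249.8),.008),"tip",onz("side",(274.25,200.5),.038))
for p in((25,322),(312,283),(52,499),(340,460)):
    print("bedcorner",onz("top",(280+p[0]/4,180+(p[1]-250)/4),.02)[:2])
for p in((498,150),(675,170),(438,343),(635,366)):
    print("sidecorner",onz("side",(235+(p[0]-410)/4,140+p[1]/4),.02)[:2])
print("knob top",onz("top",(328,208.4),.176),"side",onz("side",(235+(562-410)/4,140+82/4),.176))
E
```

```text
top yel (176, 290, 58, 49) ((254.34588623046875, 269.8970031738281), (159.9583740234375, 74.03131866455078), 59.582061767578125)
top yel (243, 263, 22, 31) ((362.09027099609375, 126.99574279785156), (87.50845336914062, 43.1544189453125), 21.538497924804688)
top yel (208, 219, 26, 40) ((480.2782897949219, 229.95712280273438), (112.04063415527344, 54.07147216796875), 16.87462615966797)
top yel (43, 169, 27, 34) ((633.5202026367188, 743.834716796875), (107.80614471435547, 80.20104217529297), 4.6291961669921875)
top yel (224, 141, 21, 27) ((743.9560546875, 199.90049743652344), (79.29074096679688, 45.51174545288086), 19.894515991210938)
top yel (354, 104, 13, 40) ((852.27490234375, -196.56939697265625), (38.18062973022461, 128.678955078125), 89.82566833496094)
top yel (196, 99, 64, 37) ((863.2950439453125, 221.50894165039062), (116.25767517089844, 199.80010986328125), 0.0627424418926239)
top red ((387.5, 307.0), 17.55714988708496) (371, 298, 34, 18)
top red ((328.0714416503906, 208.2142791748047), 6.328672885894775) (322, 203, 13, 12)
side yel (83, 393, 88, 27) ((624.2048950195312, 574.15
[... 1142 characters left out ...]
625) (256, 377, 37, 35)
side red ((265.0, 382.0), 10.440406799316406) (258, 372, 11, 21)
side red ((375.5, 185.5), 12.980854988098145) (369, 173, 14, 26)
side red ((272.1341552734375, 161.10975646972656), 6.233815670013428) (266, 157, 13, 11)
dimple [0.44541825 0.21812782 0.008     ] tip [ 0.54971998 -0.07161905  0.038     ]
bedcorner [0.60658773 0.03279805]
bedcorner [ 0.64147697 -0.18688337]
bedcorner [0.47177101 0.01013871]
bedcorner [ 0.50568096 -0.20753506]
sidecorner [ 0.64326758 -0.18086421]
sidecorner [ 0.50597101 -0.20292486]
sidecorner [0.6049716  0.04070904]
sidecorner [0.47073638 0.01706067]
knob top [ 0.5544424  -0.07550947  0.176     ] side [ 0.55514354 -0.07064229  0.176     ]
```

{"op": "send_rows", "data": {"steps": [{"rz": 0.0205, "grip": 62}, {"dx": 0.263, "dy": -0.299, "grip": 62}, {"dx": 0.263, "dy": -0.299, "grip": 62}, {"dx": 0.263, "dy": -0.299, "grip": 62}, {"dx": 0.263, "dy": -0.299, "grip": 62}]}}

```text
$.steps[0]: bad value
```

{"op": "send_rows", "data": {"steps": [{"dx": 0.263, "dy": -0.299, "grip": 62}, {"dx": 0.263, "dy": -0.299, "grip": 62}, {"dx": 0.263, "dy": -0.299, "grip": 62}, {"dx": 0.263, "dy": -0.299, "grip": 62}, {"dx": 0.263, "dy": -0.299, "grip": 62}]}}

```text
$.steps[0]: bad value
```

{"op": "send_rows", "data": {"steps": [{"dx": 0.263, "dy": -0.299, "grip": 62}, {"dx": 0.263, "dy": -0.299, "grip": 62}, {"dx": 0.263, "dy": -0.299, "grip": 62}, {"dx": 0.263, "dy": -0.299, "grip": 62}, {"dx": 0.263, "dy": -0.299, "grip": 62}]}}

```text
$.steps[0]: bad value
```

{"op": "send_rows", "data": {"steps": [{"dx": 0.263, "dy": -0.299, "grip": 62}, {"dx": 0.263, "dy": -0.299, "grip": 62}, {"dx": 0.263, "dy": -0.299, "grip": 62}, {"grip": 62}, {"grip": 62}]}}

```text
$.steps[0]: bad value
```

{"op": "send_rows", "data": {"steps": [{"grip": 62, "dx": 0, "dy": 0, "dz": 0, "rx": 0, "ry": 0, "rz": 0.0205}, {"grip": 62, "dx": 0.263, "dy": -0.299, "dz": 0, "rx": 0, "ry": 0, "rz": 0}, {"grip": 62, "dx": 0.263, "dy": -0.299, "dz": 0, "rx": 0, "ry": 0, "rz": 0}]}}

```text
t: 0.4
tcp_pos: [0.2482, -0.4184, 0.2299]
ee_rot: [-179.8, -0.0, 18.8]
force: [1.6, -0.5, 0.3]
opening: 0.725
gripper_force: 0.0
```

{"op": "send_rows", "data": {"steps": [{"grip": 62, "dx": 0.263, "dy": -0.299, "dz": 0, "rx": 0, "ry": 0, "rz": 0}, {"grip": 62, "dx": 0.263, "dy": -0.299, "dz": 0, "rx": 0, "ry": 0, "rz": 0}, {"grip": 62, "dx": 0.263, "dy": -0.299, "dz": 0, "rx": 0, "ry": 0, "rz": 0}, {"grip": 62, "dx": 0.263, "dy": -0.299, "dz": 0, "rx": 0, "ry": 0, "rz": 0}, {"grip": 62, "dx": 0.263, "dy": -0.299, "dz": 0, "rx": 0, "ry": 0, "rz": 0}]}}

```text
t: 0.9
tcp_pos: [0.3393, -0.1962, 0.2309]
ee_rot: [-180.0, -0.0, 18.9]
force: [1.6, -0.7, 0.5]
opening: 0.725
gripper_force: 0.0
```

{"op": "send_rows", "data": {"steps": [{"grip": 62, "dx": 0.263, "dy": -0.299, "dz": 0, "rx": 0, "ry": 0, "rz": 0}, {"grip": 62, "dx": 0.263, "dy": -0.299, "dz": 0, "rx": 0, "ry": 0, "rz": 0}, {"grip": 62, "dx": 0.263, "dy": -0.299, "dz": 0, "rx": 0, "ry": 0, "rz": 0}, {"grip": 62, "dx": 0.263, "dy": -0.299, "dz": 0, "rx": 0, "ry": 0, "rz": 0}, {"grip": 62, "dx": 0.263, "dy": -0.299, "dz": 0, "rx": 0, "ry": 0, "rz": 0}]}}

```text
t: 1.4
tcp_pos: [0.4301, 0.0249, 0.231]
ee_rot: [180.0, 0.0, 19.0]
force: [0.8, -1.6, 0.2]
opening: 0.728
gripper_force: 0.0
```

{"op": "send_rows", "data": {"steps": [{"grip": 62, "dx": 0.263, "dy": -0.299, "dz": 0, "rx": 0, "ry": 0, "rz": 0}, {"grip": 62, "dx": 0.263, "dy": -0.299, "dz": 0, "rx": 0, "ry": 0, "rz": 0}, {"grip": 62, "dx": 0.263, "dy": -0.299, "dz": 0, "rx": 0, "ry": 0, "rz": 0}, {"grip": 62, "dx": 0.263, "dy": -0.299, "dz": 0, "rx": 0, "ry": 0, "rz": 0}, {"grip": 62, "dx": 0, "dy": 0, "dz": 0, "rx": 0, "ry": 0, "rz": 0}]}}

```text
t: 1.9
tcp_pos: [0.5032, 0.2043, 0.2291]
ee_rot: [-179.9, 0.1, 19.3]
force: [-0.5, -0.3, -0.3]
opening: 0.723
gripper_force: 0.0
```

{"op": "send_rows", "data": {"steps": [{"grip": 62, "dx": 0.243, "dy": -0.266, "dz": 0, "rx": 0, "ry": 0, "rz": 0.002}, {"grip": 62, "dx": 0, "dy": 0, "dz": 0.4, "rx": 0, "ry": 0, "rz": 0}, {"grip": 62, "dx": 0, "dy": 0, "dz": 0.4, "rx": 0, "ry": 0, "rz": 0}, {"grip": 62, "dx": 0, "dy": 0, "dz": 0.4, "rx": 0, "ry": 0, "rz": 0}, {"grip": 62, "dx": 0, "dy": 0, "dz": 0.38, "rx": 0, "ry": 0, "rz": 0}]}}

```text
t: 2.4
tcp_pos: [0.5191, 0.2383, 0.0393]
ee_rot: [180.0, 0.1, 18.6]
force: [-0.3, -0.1, -0.1]
opening: 0.727
gripper_force: 0.0
```

{"op": "send_rows", "data": {"steps": [{"grip": 62, "dx": 0, "dy": 0, "dz": 0, "rx": 0, "ry": 0, "rz": 0}]}}

```text
t: 2.5
tcp_pos: [0.5134, 0.2363, 0.0332]
ee_rot: [180.0, 1.0, 18.6]
force: [-0.9, -0.7, -0.8]
opening: 0.729
gripper_force: 0.0
```

```bash
python3 - <<'E'
from h import *
o=np.zeros((400,800,3),np.uint8)
for i,(n,x,y) in enumerate((("top",180,200),("side",210,240))):
    im=get_image(n); o[:,i*400:i*400+400]=cv2.resize(im[y:y+80,x:x+80],(400,400),interpolation=2)
cv2.imwrite("pics/g1.png",o[:,:,::-1])
E
```

```text
(no output)
```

View pics/g1.png

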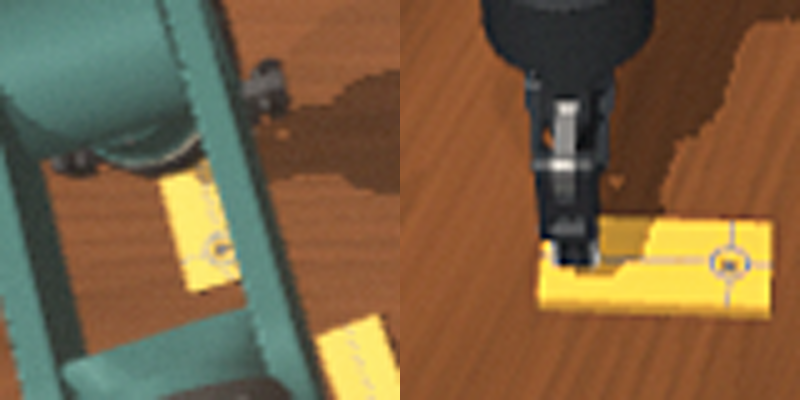

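The close view shows the open fingers above the plain end of the chosen plaque, with the dimple at the free end near crop (730,262).

{"op": "send_rows", "data": {"steps": [{"grip": 62, "dx": 0, "dy": 0, "dz": 0, "rx": 0, "ry": 0, "rz": 0}]}}

```text
t: 2.7
tcp_pos: [0.5222, 0.2397, 0.0452]
ee_rot: [180.0, -0.3, 18.6]
force: [-0.6, 0.6, 0.2]
opening: 0.724
gripper_force: 0.0
```

{"op": "send_rows", "data": {"steps": [{"grip": 62, "dx": 0, "dy": 0, "dz": 0.08, "rx": 0, "ry": 0, "rz": 0}, {"grip": 62, "dx": 0, "dy": 0, "dz": 0.06, "rx": 0, "ry": 0, "rz": 0}, {"grip": 62, "dx": 0, "dy": 0, "dz": 0.03, "rx": 0, "ry": 0, "rz": 0}, {"grip": 62, "dx": 0, "dy": 0, "dz": 0, "rx": 0, "ry": 0, "rz": 0}, {"grip": 62, "dx": 0, "dy": 0, "dz": 0, "rx": 0, "ry": 0, "rz": 0}]}}

```text
t: 3.2
tcp_pos: [0.5199, 0.2393, 0.0212]
ee_rot: [180.0, 0.0, 18.6]
force: [-0.3, -0.5, -0.3]
opening: 0.724
gripper_force: 0.0
```

{"op": "send_rows", "data": {"steps": [{"grip": 62, "dx": 0.016, "dy": -0.03, "dz": 0, "rx": 0, "ry": 0, "rz": -0.002}, {"grip": 62, "dx": 0, "dy": 0, "dz": 0.05, "rx": 0, "ry": 0, "rz": 0}, {"grip": 62, "dx": 0, "dy": 0, "dz": 0.05, "rx": 0, "ry": 0, "rz": 0}, {"grip": 62, "dx": 0, "dy": 0, "dz": 0.04, "rx": 0, "ry": 0, "rz": 0}, {"grip": 62, "dx": 0, "dy": 0, "dz": 0, "rx": 0, "ry": 0, "rz": 0}]}}

```text
t: 3.7
tcp_pos: [0.5196, 0.2429, 0.003]
ee_rot: [180.0, 0.2, 19.0]
force: [0.2, 0.5, -0.2]
opening: 0.731
gripper_force: 0.0
```

{"op": "send_rows", "data": {"steps": [{"grip": 62, "dx": 0, "dy": 0, "dz": 0, "rx": 0, "ry": 0, "rz": 0}, {"grip": 62, "dx": 0, "dy": 0, "dz": 0, "rx": 0, "ry": 0, "rz": 0}]}}

```text
t: 3.9
tcp_pos: [0.5208, 0.2433, 0.0046]
ee_rot: [180.0, -0.0, 19.0]
force: [-0.2, -0.7, 0.1]
opening: 0.727
gripper_force: 0.0
```

{"op": "send_rows", "data": {"steps": [{"grip": 62, "dx": 0, "dy": 0, "dz": 0.025, "rx": 0, "ry": 0, "rz": 0}, {"grip": 62, "dx": 0, "dy": 0, "dz": 0, "rx": 0, "ry": 0, "rz": 0}, {"grip": 40, "dx": 0, "dy": 0, "dz": 0, "rx": 0, "ry": 0, "rz": 0}, {"grip": 40, "dx": 0, "dy": 0, "dz": 0, "rx": 0, "ry": 0, "rz": 0}, {"grip": 40, "dx": 0, "dy": 0, "dz": 0, "rx": 0, "ry": 0, "rz": 0}]}}

```text
t: 4.4
tcp_pos: [0.5208, 0.2433, 0.0021]
ee_rot: [180.0, -0.0, 19.0]
force: [-0.6, -0.8, 3.1]
opening: 0.551
gripper_force: 61.8
```

{"op": "send_rows", "data": {"steps": [{"grip": 40, "dx": 0, "dy": 0, "dz": -0.1, "rx": 0, "ry": 0, "rz": 0}, {"grip": 40, "dx": 0, "dy": 0, "dz": -0.25, "rx": 0, "ry": 0, "rz": 0}, {"grip": 40, "dx": 0, "dy": 0, "dz": -0.2, "rx": 0, "ry": 0, "rz": 0}, {"grip": 40, "dx": 0, "dy": 0, "dz": -0.1, "rx": 0, "ry": 0, "rz": 0}, {"grip": 40, "dx": 0, "dy": 0, "dz": 0, "rx": 0, "ry": 0, "rz": 0}]}}

```text
t: 4.9
tcp_pos: [0.5218, 0.2439, 0.0816]
ee_rot: [-180.0, -0.2, 19.0]
force: [-0.6, -0.5, -3.9]
opening: 0.552
gripper_force: 62.7
```

{"op": "send_rows", "data": {"steps": [{"grip": 40, "dx": -0.04, "dy": 0.15, "dz": 0, "rx": 0, "ry": 0, "rz": 0}, {"grip": 40, "dx": -0.09, "dy": 0.32, "dz": 0, "rx": 0, "ry": 0, "rz": 0}, {"grip": 40, "dx": -0.11, "dy": 0.39, "dz": 0, "rx": 0, "ry": 0, "rz": 0}, {"grip": 40, "dx": -0.1, "dy": 0.36, "dz": 0, "rx": 0, "ry": 0, "rz": 0}, {"grip": 40, "dx": -0.046, "dy": 0.169, "dz": 0, "rx": 0, "ry": 0, "rz": 0}]}}

```text
t: 5.4
tcp_pos: [0.5296, 0.0672, 0.0772]
ee_rot: [180.0, 0.2, 18.8]
force: [-0.3, 0.8, -2.9]
opening: 0.549
gripper_force: 62.8
```

{"op": "send_rows", "data": {"steps": [{"grip": 40, "dx": 0, "dy": 0, "dz": 0, "rx": 0, "ry": 0, "rz": -0.0446}, {"grip": 40, "dx": 0, "dy": 0, "dz": 0, "rx": 0, "ry": 0, "rz": -0.0446}, {"grip": 40, "dx": 0, "dy": 0, "dz": 0, "rx": 0, "ry": 0, "rz": -0.0446}, {"grip": 40, "dx": 0, "dy": 0, "dz": 0, "rx": 0, "ry": 0, "rz": -0.0446}, {"grip": 40, "dx": 0, "dy": 0, "dz": 0, "rx": 0, "ry": 0, "rz": -0.0446}]}}

```text
t: 5.9
tcp_pos: [0.5295, 0.0706, 0.0771]
ee_rot: [-179.8, 0.1, 59.4]
force: [0.1, -0.7, -3.7]
opening: 0.551
gripper_force: 62.9
```

{"op": "send_rows", "data": {"steps": [{"grip": 40, "dx": 0, "dy": 0, "dz": 0, "rx": 0, "ry": 0, "rz": -0.0446}, {"grip": 40, "dx": 0, "dy": 0, "dz": 0, "rx": 0, "ry": 0, "rz": -0.0446}, {"grip": 40, "dx": 0, "dy": 0, "dz": 0, "rx": 0, "ry": 0, "rz": -0.0446}, {"grip": 40, "dx": 0, "dy": 0, "dz": 0, "rx": 0, "ry": 0, "rz": -0.0446}, {"grip": 40, "dx": 0, "dy": 0, "dz": 0, "rx": 0, "ry": 0, "rz": -0.0446}]}}

```text
t: 6.4
tcp_pos: [0.5293, 0.0707, 0.077]
ee_rot: [-179.7, -0.1, 99.6]
force: [0.3, 0.3, -4.4]
opening: 0.551
gripper_force: 62.9
```

{"op": "send_rows", "data": {"steps": [{"grip": 40, "dx": 0, "dy": 0, "dz": 0, "rx": 0, "ry": 0, "rz": 0}, {"grip": 40, "dx": 0, "dy": 0, "dz": 0, "rx": 0, "ry": 0, "rz": 0}, {"grip": 40, "dx": 0, "dy": 0, "dz": 0, "rx": 0, "ry": 0, "rz": 0}]}}

```text
t: 6.7
tcp_pos: [0.5304, 0.0707, 0.0786]
ee_rot: [-179.9, -0.0, 99.2]
force: [0.1, -0.4, -3.9]
opening: 0.548
gripper_force: 62.9
```

```bash
python3 - <<'E'
from h import *
im=get_image("side"); cv2.imwrite("pics/side2.png",im[:,:,::-1])
cv2.imwrite("pics/g2.png",cv2.resize(im[60:240,200:380],(600,600),interpolation=2)[:,:,::-1])
E
```

```text
(no output)
```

View pics/g2.png

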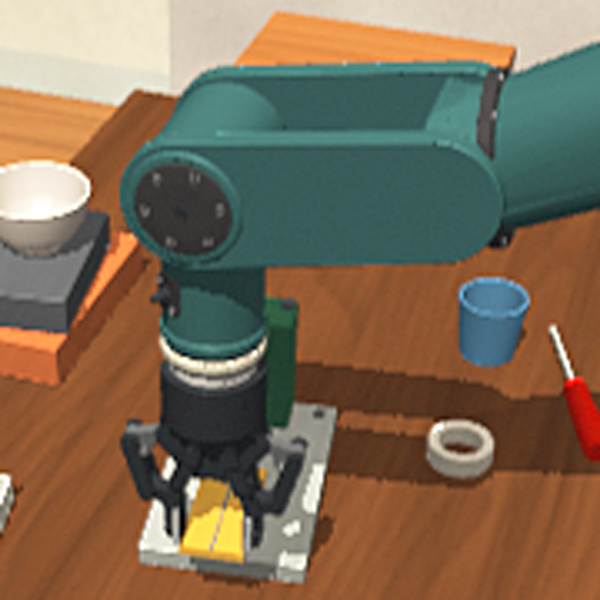

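The plaque is held square to the bed (crop ~(215,525)), with its plain end toward the camera. Now I'll lower it and slide it in.

{"op": "send_rows", "data": {"steps": [{"grip": 40, "dx": -0.05, "dy": 0.003, "dz": 0.08, "rx": 0, "ry": 0, "rz": 0}, {"grip": 40, "dx": -0.1, "dy": 0.004, "dz": 0.16, "rx": 0, "ry": 0, "rz": 0}, {"grip": 40, "dx": -0.06, "dy": 0, "dz": 0.1, "rx": 0, "ry": 0, "rz": 0}, {"grip": 40, "dx": -0.04, "dy": 0, "dz": 0.06, "rx": 0, "ry": 0, "rz": 0}, {"grip": 40, "dx": 0, "dy": 0, "dz": 0, "rx": 0, "ry": 0, "rz": 0}]}}

```text
t: 7.25
tcp_pos: [0.5355, 0.0405, 0.0297]
ee_rot: [-179.8, -0.0, 99.2]
force: [-0.8, -0.2, -4.1]
opening: 0.552
gripper_force: 62.8
```

{"op": "send_rows", "data": {"steps": [{"grip": 40, "dx": 0, "dy": 0, "dz": 0.02, "rx": 0, "ry": 0, "rz": 0}, {"grip": 40, "dx": 0, "dy": 0, "dz": 0.015, "rx": 0, "ry": 0, "rz": 0}, {"grip": 40, "dx": 0, "dy": 0, "dz": 0, "rx": 0, "ry": 0, "rz": 0}, {"grip": 40, "dx": 0, "dy": 0, "dz": 0, "rx": 0, "ry": 0, "rz": 0}]}}

```text
t: 7.65
tcp_pos: [0.537, 0.0414, 0.0278]
ee_rot: [180.0, 0.0, 99.3]
force: [0.2, -0.2, -3.0]
opening: 0.552
gripper_force: 62.9
```

{"op": "send_rows", "data": {"steps": [{"grip": 40, "dx": 0, "dy": 0, "dz": 0.02, "rx": 0, "ry": 0, "rz": 0}, {"grip": 40, "dx": 0, "dy": 0, "dz": 0, "rx": 0, "ry": 0, "rz": 0}, {"grip": 40, "dx": 0, "dy": 0, "dz": 0.015, "rx": 0, "ry": 0, "rz": 0}, {"grip": 40, "dx": 0, "dy": 0, "dz": 0, "rx": 0, "ry": 0, "rz": 0}, {"grip": 40, "dx": 0, "dy": 0, "dz": 0, "rx": 0, "ry": 0, "rz": 0}]}}

```text
t: 8.15
tcp_pos: [0.5369, 0.0412, 0.0233]
ee_rot: [180.0, 0.0, 99.3]
force: [-0.2, 0.4, -2.7]
opening: 0.548
gripper_force: 63.2
```

{"op": "send_rows", "data": {"steps": [{"grip": 40, "dx": -0.06, "dy": -0.003, "dz": 0, "rx": 0, "ry": 0, "rz": 0}, {"grip": 40, "dx": -0.11, "dy": -0.004, "dz": 0, "rx": 0, "ry": 0, "rz": 0}, {"grip": 40, "dx": -0.11, "dy": 0, "dz": 0, "rx": 0, "ry": 0, "rz": 0}, {"grip": 40, "dx": -0.054, "dy": 0, "dz": 0, "rx": 0, "ry": 0, "rz": 0}, {"grip": 40, "dx": 0, "dy": 0, "dz": 0, "rx": 0, "ry": 0, "rz": 0}]}}

```text
t: 8.65
tcp_pos: [0.5426, -0.0004, 0.0232]
ee_rot: [180.0, 0.1, 99.1]
force: [-0.3, -0.9, -3.0]
opening: 0.551
gripper_force: 63.2
```

{"op": "send_rows", "data": {"steps": [{"grip": 40, "dx": 0, "dy": 0, "dz": 0.01, "rx": 0, "ry": 0, "rz": 0}, {"grip": 40, "dx": 0, "dy": 0, "dz": 0, "rx": 0, "ry": 0, "rz": 0}, {"grip": 40, "dx": 0, "dy": 0, "dz": 0, "rx": 0, "ry": 0, "rz": 0}]}}

```text
t: 8.95
tcp_pos: [0.5425, 0.0014, 0.0222]
ee_rot: [180.0, 0.0, 99.3]
force: [-0.7, -0.9, -1.0]
opening: 0.553
gripper_force: 63.4
```

{"op": "send_rows", "data": {"steps": [{"grip": 64, "dx": 0, "dy": 0, "dz": 0, "rx": 0, "ry": 0, "rz": 0}, {"grip": 64, "dx": 0, "dy": 0, "dz": 0, "rx": 0, "ry": 0, "rz": 0}, {"grip": 64, "dx": 0, "dy": 0, "dz": -0.1, "rx": 0, "ry": 0, "rz": 0}, {"grip": 64, "dx": 0, "dy": 0, "dz": -0.3, "rx": 0, "ry": 0, "rz": 0}, {"grip": 64, "dx": 0, "dy": 0, "dz": -0.4, "rx": 0, "ry": 0, "rz": 0}]}}

```text
t: 9.45
tcp_pos: [0.5404, 0.0019, 0.1171]
ee_rot: [-179.7, -0.1, 99.3]
force: [0.7, 1.3, 0.7]
opening: 0.751
gripper_force: 0.0
```

{"op": "send_rows", "data": {"steps": [{"grip": 0, "dx": 0, "dy": 0, "dz": -0.4, "rx": 0, "ry": 0, "rz": 0}, {"grip": 0, "dx": 0, "dy": 0, "dz": -0.4, "rx": 0, "ry": 0, "rz": 0}, {"grip": 0, "dx": 0, "dy": 0, "dz": -0.15, "rx": 0, "ry": 0, "rz": 0}, {"grip": 0, "dx": -0.25, "dy": -0.3, "dz": 0, "rx": 0, "ry": 0, "rz": 0}, {"grip": 0, "dx": -0.25, "dy": -0.3, "dz": 0, "rx": 0, "ry": 0, "rz": 0}]}}

```text
t: 9.95
tcp_pos: [0.4811, -0.0694, 0.2343]
ee_rot: [179.8, 0.1, 99.5]
force: [0.6, -1.5, -0.4]
opening: 0.002
gripper_force: 0.0
```

{"op": "send_rows", "data": {"steps": [{"grip": 0, "dx": -0.3, "dy": -0.27, "dz": 0, "rx": 0, "ry": 0, "rz": 0}, {"grip": 0, "dx": -0.3, "dy": -0.27, "dz": 0, "rx": 0, "ry": 0, "rz": 0}, {"grip": 0, "dx": -0.3, "dy": -0.27, "dz": 0, "rx": 0, "ry": 0, "rz": 0}, {"grip": 0, "dx": -0.3, "dy": -0.27, "dz": 0, "rx": 0, "ry": 0, "rz": 0}, {"grip": 0, "dx": -0.3, "dy": -0.27, "dz": 0, "rx": 0, "ry": 0, "rz": 0}]}}

```text
t: 10.45
tcp_pos: [0.3489, -0.2742, 0.2334]
ee_rot: [179.9, 0.1, 99.3]
force: [1.4, -0.3, -2.3]
opening: 0.004
gripper_force: 0.0
```

```bash
python3 - <<'E'
from h import *
o=np.zeros((600,800,3),np.uint8)
for i,(n,x,y,w,hh) in enumerate((("top",285,185,80,60),("side",240,145,60,90))):
    im=get_image(n); cv2.imwrite(f"pics/{n}3.png",im[:,:,::-1])
    c=cv2.resize(im[y:y+hh,x:x+w],None,fx=(5,6.5)[i],fy=(5,6.5)[i],interpolation=2); o[:c.shape[0],i*405:i*405+c.shape[1]]=c[:,:395 if i else 400]if 0 else c
cv2.imwrite("pics/g3.png",o[:,:,::-1])
E
```

```text
(no output)
```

View pics/g3.png

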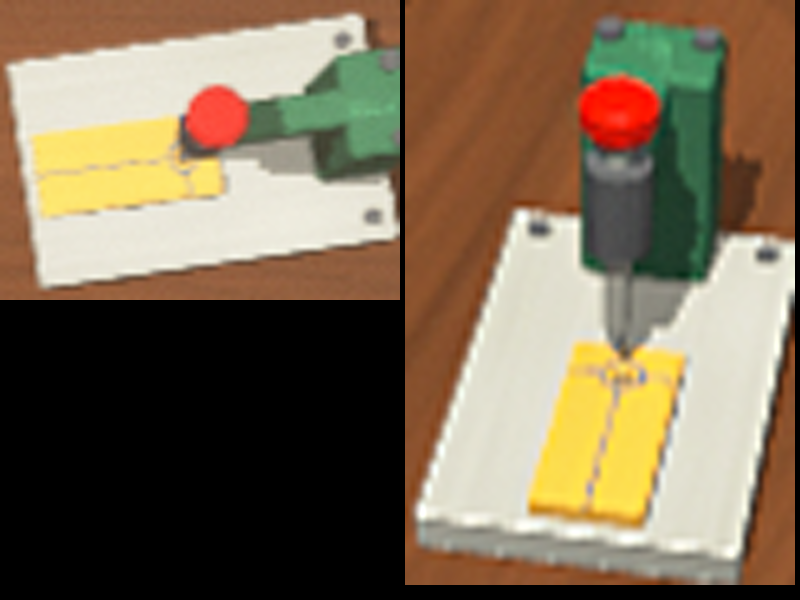

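In both views the ring lies under the tip: side ring at (273.5,202.7) and tip at (274.1,199.6), 10 mm above it. A quick numeric check next.

```bash
python3 - <<'E'
from h import *
D=onz("side",(273.5,202.7),.028);T=onz("side",(274.1,199.6),.038)
print("side dimple",D,"tip",T,"diff",D-T)
Ks=onz("side",(272.3,161.5),.176);print("knob side",Ks)
for n in("top","side"):
    im=load(n,3)
    m=((im[:,:,0]>150)&(im[:,:,1]>120)&(im[:,:,2]<.65*im[:,:,1])).astype(np.uint8)
    m=cv2.morphologyEx(m,3,np.ones((5,5)))
    for c in cv2.findContours(m,0,1)[0]:
        x,y,w,h=cv2.boundingRect(c)
        if cv2.contourArea(c)>150 and 250<x<340 and 180<y<230: 
            r=rect_on(n,c,.028);print(n,r)
    m=((im[:,:,0]>150)&(im[:,:,1]<90)&(im[:,:,2]<90)).astype(np.uint8)
    for c in cv2.findContours(m,0,1)[0]:
        x,y,w,h=cv2.boundingRect(c)
        if cv2.contourArea(c)>40 and y<230: print(n,"knob",cv2.minEnclosingCircle(c),onz(n,cv2.minEnclosingCircle(c)[0],.174))
print("top ring",onz("top",(320.6,217.4),.028))
print(status.sense()['tcp_pos'])
E
```

```text
side dimple [ 0.55229512 -0.07294516  0.028     ] tip [ 0.55142902 -0.07532256  0.038     ] diff [ 0.0008661   0.00237741 -0.01      ]
knob side [ 0.55539027 -0.06558172  0.176     ]
top ((547.517333984375, -39.279449462890625), (49.1165885925293, 109.10973358154297), 8.953193664550781)
top knob ((328.0714416503906, 208.2142791748047), 6.328672885894775) [ 0.5552401  -0.07594931  0.174     ]
side ((548.5947265625, -37.127655029296875), (50.45774459838867, 116.9953384399414), 8.520126342773438)
side knob ((376.0, 185.5), 13.124505043029785) [ 0.27801481 -0.05703167  0.174     ]
side knob ((272.1341552734375, 161.10975646972656), 6.233815670013428) [ 0.55731224 -0.06990605  0.174     ]
top ring [ 0.54801649 -0.07179632  0.028     ]
[ 0.34699758 -0.2772563   0.23306487]
```

{"op": "send_rows", "data": {"steps": [{"grip": 0, "dx": 0.1, "dy": 0.15, "dz": 0, "rx": 0, "ry": 0, "rz": 0}, {"grip": 0, "dx": 0.24, "dy": 0.33, "dz": 0, "rx": 0, "ry": 0, "rz": 0}, {"grip": 0, "dx": 0.24, "dy": 0.34, "dz": 0, "rx": 0, "ry": 0, "rz": 0}, {"grip": 0, "dx": 0.24, "dy": 0.34, "dz": 0, "rx": 0, "ry": 0, "rz": 0}, {"grip": 0, "dx": 0.24, "dy": 0.34, "dz": 0, "rx": 0, "ry": 0, "rz": 0}]}}

```text
t: 11.05
tcp_pos: [0.5086, -0.1159, 0.2333]
ee_rot: [179.9, 0.0, 99.3]
force: [0.8, -1.1, 0.1]
opening: 0.001
gripper_force: 0.0
```

{"op": "send_rows", "data": {"steps": [{"grip": 0, "dx": 0.2, "dy": 0.28, "dz": 0, "rx": 0, "ry": 0, "rz": 0}, {"grip": 0, "dx": 0.13, "dy": 0.2, "dz": 0, "rx": 0, "ry": 0, "rz": 0}, {"grip": 0, "dx": 0, "dy": 0, "dz": 0, "rx": 0, "ry": 0, "rz": 0}, {"grip": 0, "dx": 0, "dy": 0, "dz": 0, "rx": 0, "ry": 0, "rz": 0}, {"grip": 0, "dx": 0, "dy": 0, "dz": 0, "rx": 0, "ry": 0, "rz": 0}]}}

```text
t: 11.55
tcp_pos: [0.5572, -0.0702, 0.2325]
ee_rot: [180.0, 0.0, 99.3]
force: [-0.4, 0.2, 0.6]
opening: -0.004
gripper_force: 0.0
```

{"op": "send_rows", "data": {"steps": [{"grip": 0, "dx": -0.032, "dy": -0.024, "dz": 0.06, "rx": 0, "ry": 0, "rz": 0}, {"grip": 0, "dx": 0, "dy": 0, "dz": 0.15, "rx": 0, "ry": 0, "rz": 0}, {"grip": 0, "dx": 0, "dy": 0, "dz": 0.13, "rx": 0, "ry": 0, "rz": 0}, {"grip": 0, "dx": 0, "dy": 0, "dz": 0.06, "rx": 0, "ry": 0, "rz": 0}, {"grip": 0, "dx": 0, "dy": 0, "dz": 0.02, "rx": 0, "ry": 0, "rz": 0}]}}

```text
t: 12.05
tcp_pos: [0.5543, -0.0751, 0.1803]
ee_rot: [-179.9, -0.0, 99.2]
force: [-1.0, -0.1, -0.6]
opening: -0.002
gripper_force: 0.0
```

{"op": "send_rows", "data": {"steps": [{"grip": 0, "dx": 0, "dy": 0, "dz": 0, "rx": 0, "ry": 0, "rz": 0}, {"grip": 0, "dx": 0, "dy": 0, "dz": 0, "rx": 0, "ry": 0, "rz": 0}, {"grip": 0, "dx": 0, "dy": 0, "dz": 0, "rx": 0, "ry": 0, "rz": 0}]}}

```text
t: 12.35
tcp_pos: [0.5559, -0.0746, 0.1826]
ee_rot: [179.9, 0.0, 99.3]
force: [-0.2, 0.2, 0.1]
opening: -0.001
gripper_force: 0.0
```

{"op": "send_rows", "data": {"steps": [{"grip": 0, "dx": 0, "dy": 0, "dz": 0.02, "rx": 0, "ry": 0, "rz": 0}, {"grip": 0, "dx": 0, "dy": 0, "dz": 0.02, "rx": 0, "ry": 0, "rz": 0}, {"grip": 0, "dx": 0, "dy": 0, "dz": 0.02, "rx": 0, "ry": 0, "rz": 0}, {"grip": 0, "dx": 0, "dy": 0, "dz": 0.02, "rx": 0, "ry": 0, "rz": 0}, {"grip": 0, "dx": 0, "dy": 0, "dz": 0, "rx": 0, "ry": 0, "rz": 0}]}}

```text
t: 12.85
tcp_pos: [0.5556, -0.0744, 0.1717]
ee_rot: [180.0, 0.0, 99.3]
force: [-0.1, -0.6, 0.8]
opening: 0.0
gripper_force: 0.7
```

{"op": "send_rows", "data": {"steps": [{"grip": 0, "dx": 0, "dy": 0, "dz": 0.015, "rx": 0, "ry": 0, "rz": 0}, {"grip": 0, "dx": 0, "dy": 0, "dz": 0.015, "rx": 0, "ry": 0, "rz": 0}, {"grip": 0, "dx": 0, "dy": 0, "dz": 0, "rx": 0, "ry": 0, "rz": 0}, {"grip": 0, "dx": 0, "dy": 0, "dz": 0, "rx": 0, "ry": 0, "rz": 0}]}}

```text
t: 13.25
tcp_pos: [0.5556, -0.0744, 0.1683]
ee_rot: [180.0, 0.0, 99.3]
force: [0.4, 0.6, 2.1]
opening: -0.0
gripper_force: 0.8
```

Now through the rim region in 1 mm steps.

{"op": "send_rows", "data": {"steps": [{"grip": 0, "dx": 0, "dy": 0, "dz": 0.008, "rx": 0, "ry": 0, "rz": 0}, {"grip": 0, "dx": 0, "dy": 0, "dz": 0.008, "rx": 0, "ry": 0, "rz": 0}, {"grip": 0, "dx": 0, "dy": 0, "dz": 0.008, "rx": 0, "ry": 0, "rz": 0}, {"grip": 0, "dx": 0, "dy": 0, "dz": 0, "rx": 0, "ry": 0, "rz": 0}]}}

```text
t: 13.65
tcp_pos: [0.5556, -0.0744, 0.1658]
ee_rot: [180.0, 0.0, 99.3]
force: [-0.4, -0.2, 3.9]
opening: 0.003
gripper_force: 1.8
```

{"op": "send_rows", "data": {"steps": [{"grip": 0, "dx": 0, "dy": 0, "dz": 0.008, "rx": 0, "ry": 0, "rz": 0}, {"grip": 0, "dx": 0, "dy": 0, "dz": 0, "rx": 0, "ry": 0, "rz": 0}]}}

```text
t: 13.85
tcp_pos: [0.5556, -0.0744, 0.1655]
ee_rot: [179.9, 0.0, 99.3]
force: [-2.1, 0.5, 6.5]
opening: 0.003
gripper_force: 3.0
```

{"op": "send_rows", "data": {"steps": [{"grip": 0, "dx": 0, "dy": 0, "dz": 0.008, "rx": 0, "ry": 0, "rz": 0}, {"grip": 0, "dx": 0, "dy": 0, "dz": 0, "rx": 0, "ry": 0, "rz": 0}]}}

```text
t: 14.05
tcp_pos: [0.5556, -0.0744, 0.1652]
ee_rot: [179.9, 0.0, 99.3]
force: [-1.8, 0.1, 8.0]
opening: -0.002
gripper_force: 4.1
```

```bash
python3 - <<'E'
from h import *
im=get_image("side"); cv2.imwrite("pics/side4.png",im[:,:,::-1])
cv2.imwrite("pics/g4.png",cv2.resize(im[145:235,230:310],None,fx=6.5,fy=6.5,interpolation=2)[:,:,::-1])
E
```

```text
(no output)
```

View pics/g4.png

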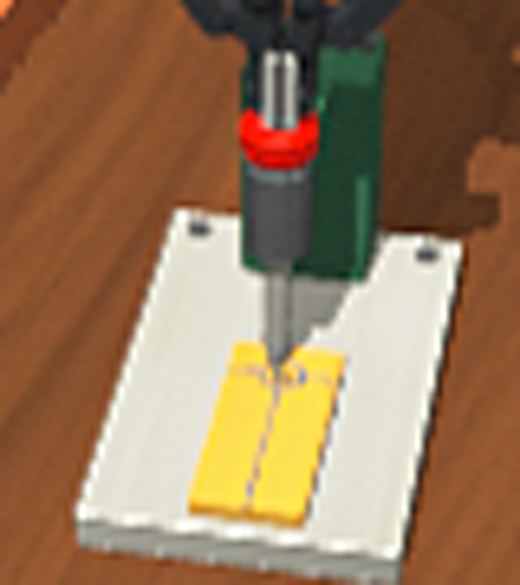

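The side view shows the tip at crop (279,368) on the ring's far side, with ring centre at about (283,375). The tip is on the rim, and the plaque must go about +2 mm in x and -2.5 mm in y. I'll lift, regrasp and slide.

{"op": "send_rows", "data": {"steps": [{"grip": 0, "dx": 0, "dy": 0, "dz": -0.06, "rx": 0, "ry": 0, "rz": 0}, {"grip": 0, "dx": 0, "dy": 0, "dz": -0.15, "rx": 0, "ry": 0, "rz": 0}, {"grip": 0, "dx": 0, "dy": 0, "dz": -0.25, "rx": 0, "ry": 0, "rz": 0}, {"grip": 64, "dx": 0.1, "dy": 0, "dz": -0.1, "rx": 0, "ry": 0, "rz": 0}, {"grip": 64, "dx": 0.3, "dy": 0, "dz": 0, "rx": 0, "ry": 0, "rz": 0}]}}

```text
t: 14.6
tcp_pos: [0.5488, -0.0284, 0.2327]
ee_rot: [179.8, 0.1, 99.0]
force: [0.6, 0.4, -0.8]
opening: 0.33
gripper_force: 0.0
```

{"op": "send_rows", "data": {"steps": [{"grip": 64, "dx": 0.2, "dy": 0, "dz": 0, "rx": 0, "ry": 0, "rz": 0}, {"grip": 64, "dx": 0.05, "dy": 0, "dz": 0, "rx": 0, "ry": 0, "rz": 0}, {"grip": 64, "dx": 0, "dy": 0, "dz": 0, "rx": 0, "ry": 0, "rz": 0}, {"grip": 64, "dx": 0, "dy": 0, "dz": 0, "rx": 0, "ry": 0, "rz": 0}]}}

```text
t: 15.0
tcp_pos: [0.5427, 0.0022, 0.2301]
ee_rot: [-179.9, 0.0, 99.3]
force: [-0.1, 0.4, 0.3]
opening: 0.75
gripper_force: 0.0
```

{"op": "send_rows", "data": {"steps": [{"grip": 64, "dx": 0, "dy": 0, "dz": 0.2, "rx": 0, "ry": 0, "rz": 0}, {"grip": 64, "dx": 0, "dy": 0, "dz": 0.4, "rx": 0, "ry": 0, "rz": 0}, {"grip": 64, "dx": 0, "dy": 0, "dz": 0.4, "rx": 0, "ry": 0, "rz": 0}, {"grip": 64, "dx": 0, "dy": 0, "dz": 0.3, "rx": 0, "ry": 0, "rz": 0}, {"grip": 64, "dx": 0, "dy": 0, "dz": 0.2, "rx": 0, "ry": 0, "rz": 0}]}}

```text
t: 15.5
tcp_pos: [0.5407, 0.0015, 0.0466]
ee_rot: [-179.7, -0.1, 99.2]
force: [0.6, 0.8, -0.0]
opening: 0.749
gripper_force: 0.0
```

{"op": "send_rows", "data": {"steps": [{"grip": 64, "dx": 0, "dy": 0, "dz": 0.1, "rx": 0, "ry": 0, "rz": 0}, {"grip": 64, "dx": 0, "dy": 0, "dz": 0.05, "rx": 0, "ry": 0, "rz": 0}, {"grip": 64, "dx": 0, "dy": 0, "dz": 0, "rx": 0, "ry": 0, "rz": 0}, {"grip": 64, "dx": 0, "dy": 0, "dz": 0, "rx": 0, "ry": 0, "rz": 0}, {"grip": 64, "dx": 0, "dy": 0, "dz": 0, "rx": 0, "ry": 0, "rz": 0}]}}

```text
t: 16.0
tcp_pos: [0.5443, 0.0023, 0.0346]
ee_rot: [179.8, 0.1, 99.3]
force: [-0.6, 0.7, -0.2]
opening: 0.751
gripper_force: 0.0
```

{"op": "send_rows", "data": {"steps": [{"grip": 64, "dx": -0.006, "dy": 0, "dz": 0.05, "rx": 0, "ry": 0, "rz": 0}, {"grip": 64, "dx": 0, "dy": 0, "dz": 0.03, "rx": 0, "ry": 0, "rz": 0}, {"grip": 64, "dx": 0, "dy": 0, "dz": 0, "rx": 0, "ry": 0, "rz": 0}, {"grip": 64, "dx": 0, "dy": 0, "dz": 0, "rx": 0, "ry": 0, "rz": 0}, {"grip": 64, "dx": 0, "dy": 0, "dz": 0, "rx": 0, "ry": 0, "rz": 0}]}}

```text
t: 16.5
tcp_pos: [0.543, 0.0019, 0.0231]
ee_rot: [180.0, 0.0, 99.3]
force: [0.9, -0.4, -0.1]
opening: 0.751
gripper_force: 0.0
```

{"op": "send_rows", "data": {"steps": [{"grip": 40, "dx": 0, "dy": 0, "dz": 0, "rx": 0, "ry": 0, "rz": 0}, {"grip": 40, "dx": 0, "dy": 0, "dz": 0, "rx": 0, "ry": 0, "rz": 0}, {"grip": 40, "dx": 0, "dy": 0, "dz": 0, "rx": 0, "ry": 0, "rz": 0}, {"grip": 40, "dx": 0, "dy": 0, "dz": 0, "rx": 0, "ry": 0, "rz": 0}]}}

```text
t: 16.9
tcp_pos: [0.5432, 0.0018, 0.0241]
ee_rot: [180.0, 0.0, 99.3]
force: [-2.5, 1.2, 6.4]
opening: 0.54
gripper_force: 60.6
```

{"op": "send_rows", "data": {"steps": [{"grip": 40, "dx": -0.012, "dy": 0.005, "dz": 0, "rx": 0, "ry": 0, "rz": 0}, {"grip": 40, "dx": -0.012, "dy": 0.005, "dz": 0, "rx": 0, "ry": 0, "rz": 0}, {"grip": 40, "dx": 0, "dy": 0, "dz": 0, "rx": 0, "ry": 0, "rz": 0}, {"grip": 40, "dx": 0, "dy": 0, "dz": 0, "rx": 0, "ry": 0, "rz": 0}]}}

```text
t: 17.3
tcp_pos: [0.5445, 0.0004, 0.024]
ee_rot: [180.0, -0.1, 99.3]
force: [-1.8, 3.8, 6.4]
opening: 0.544
gripper_force: 60.9
```

{"op": "send_rows", "data": {"steps": [{"grip": 40, "dx": 0, "dy": 0, "dz": -0.012, "rx": 0, "ry": 0, "rz": 0}, {"grip": 40, "dx": 0, "dy": 0, "dz": 0, "rx": 0, "ry": 0, "rz": 0}, {"grip": 40, "dx": 0, "dy": 0, "dz": 0, "rx": 0, "ry": 0, "rz": 0}]}}

```text
t: 17.6
tcp_pos: [0.5445, -0.0005, 0.0242]
ee_rot: [-180.0, -0.0, 99.3]
force: [-0.3, 1.7, -1.4]
opening: 0.536
gripper_force: 62.0
```

{"op": "send_rows", "data": {"steps": [{"grip": 40, "dx": -0.004, "dy": 0.004, "dz": 0, "rx": 0, "ry": 0, "rz": 0}, {"grip": 40, "dx": 0, "dy": 0, "dz": 0, "rx": 0, "ry": 0, "rz": 0}, {"grip": 64, "dx": 0, "dy": 0, "dz": 0, "rx": 0, "ry": 0, "rz": 0}, {"grip": 64, "dx": 0, "dy": 0, "dz": 0, "rx": 0, "ry": 0, "rz": 0}, {"grip": 64, "dx": 0, "dy": 0, "dz": -0.1, "rx": 0, "ry": 0, "rz": 0}]}}

```text
t: 18.1
tcp_pos: [0.5439, -0.0014, 0.0353]
ee_rot: [-179.8, -0.0, 99.3]
force: [-0.2, 0.2, -0.0]
opening: 0.756
gripper_force: 0.0
```

{"op": "send_rows", "data": {"steps": [{"grip": 64, "dx": 0, "dy": 0, "dz": -0.3, "rx": 0, "ry": 0, "rz": 0}, {"grip": 64, "dx": 0, "dy": 0, "dz": -0.4, "rx": 0, "ry": 0, "rz": 0}, {"grip": 0, "dx": 0, "dy": 0, "dz": -0.4, "rx": 0, "ry": 0, "rz": 0}, {"grip": 0, "dx": 0, "dy": 0, "dz": -0.4, "rx": 0, "ry": 0, "rz": 0}, {"grip": 0, "dx": 0, "dy": 0, "dz": -0.15, "rx": 0, "ry": 0, "rz": 0}]}}

```text
t: 18.6
tcp_pos: [0.5474, -0.0016, 0.2429]
ee_rot: [179.3, 0.2, 99.3]
force: [0.2, 0.1, 0.0]
opening: 0.242
gripper_force: 0.0
```

{"op": "send_rows", "data": {"steps": [{"grip": 0, "dx": -0.15, "dy": 0, "dz": 0, "rx": 0, "ry": 0, "rz": 0}, {"grip": 0, "dx": -0.3, "dy": 0, "dz": 0, "rx": 0, "ry": 0, "rz": 0}, {"grip": 0, "dx": -0.17, "dy": 0, "dz": 0, "rx": 0, "ry": 0, "rz": 0}, {"grip": 0, "dx": 0, "dy": 0, "dz": 0, "rx": 0, "ry": 0, "rz": 0}, {"grip": 0, "dx": 0, "dy": 0, "dz": 0, "rx": 0, "ry": 0, "rz": 0}]}}

```text
t: 19.1
tcp_pos: [0.5572, -0.0748, 0.2354]
ee_rot: [179.9, -0.0, 99.2]
force: [-0.6, 0.9, 0.1]
opening: 0.002
gripper_force: 0.0
```

```bash
python3 - <<'E'
from h import *
im=get_image("side"); cv2.imwrite("pics/side5.png",im[:,:,::-1])
cv2.imwrite("pics/g5.png",np.hstack([cv2.resize(i[185:235,250:300],(400,400),interpolation=2) for i in (load("side",3),im)])[:,:,::-1])
E
```

```text
(no output)
```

View pics/g5.png

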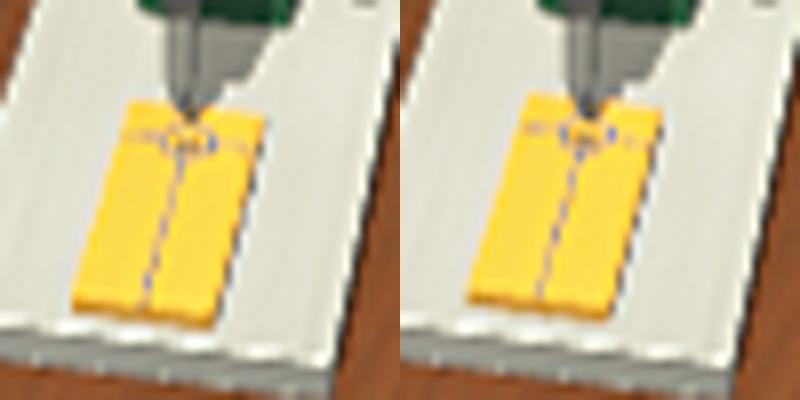

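The side view shows the ring at crop (587,133) and the tip at (588,117), laterally in line. I'll press and feel for travel.

{"op": "send_rows", "data": {"steps": [{"grip": 0, "dx": 0, "dy": -0.01, "dz": 0.06, "rx": 0, "ry": 0, "rz": 0}, {"grip": 0, "dx": 0, "dy": 0, "dz": 0.15, "rx": 0, "ry": 0, "rz": 0}, {"grip": 0, "dx": 0, "dy": 0, "dz": 0.13, "rx": 0, "ry": 0, "rz": 0}, {"grip": 0, "dx": 0, "dy": 0, "dz": 0.06, "rx": 0, "ry": 0, "rz": 0}, {"grip": 0, "dx": 0, "dy": 0, "dz": 0.02, "rx": 0, "ry": 0, "rz": 0}]}}

```text
t: 19.65
tcp_pos: [0.5553, -0.074, 0.1828]
ee_rot: [-179.9, -0.1, 99.3]
force: [0.5, 0.4, 0.2]
opening: 0.003
gripper_force: 0.0
```

{"op": "send_rows", "data": {"steps": [{"grip": 0, "dx": 0, "dy": 0, "dz": 0, "rx": 0, "ry": 0, "rz": 0}, {"grip": 0, "dx": 0, "dy": 0, "dz": 0.02, "rx": 0, "ry": 0, "rz": 0}, {"grip": 0, "dx": 0, "dy": 0, "dz": 0.02, "rx": 0, "ry": 0, "rz": 0}, {"grip": 0, "dx": 0, "dy": 0, "dz": 0.02, "rx": 0, "ry": 0, "rz": 0}, {"grip": 0, "dx": 0, "dy": 0, "dz": 0, "rx": 0, "ry": 0, "rz": 0}]}}

```text
t: 20.15
tcp_pos: [0.5559, -0.0749, 0.1767]
ee_rot: [-180.0, -0.0, 99.3]
force: [0.7, -0.6, -0.3]
opening: 0.001
gripper_force: 0.0
```

{"op": "send_rows", "data": {"steps": [{"grip": 0, "dx": 0, "dy": 0, "dz": 0.02, "rx": 0, "ry": 0, "rz": 0}, {"grip": 0, "dx": 0, "dy": 0, "dz": 0.02, "rx": 0, "ry": 0, "rz": 0}, {"grip": 0, "dx": 0, "dy": 0, "dz": 0.02, "rx": 0, "ry": 0, "rz": 0}, {"grip": 0, "dx": 0, "dy": 0, "dz": 0.01, "rx": 0, "ry": 0, "rz": 0}, {"grip": 0, "dx": 0, "dy": 0, "dz": 0, "rx": 0, "ry": 0, "rz": 0}]}}

```text
t: 20.65
tcp_pos: [0.5561, -0.0749, 0.1685]
ee_rot: [180.0, 0.0, 99.3]
force: [-0.4, -0.1, 2.4]
opening: 0.0
gripper_force: 0.8
```

{"op": "send_rows", "data": {"steps": [{"grip": 0, "dx": 0, "dy": 0, "dz": 0.008, "rx": 0, "ry": 0, "rz": 0}, {"grip": 0, "dx": 0, "dy": 0, "dz": 0.008, "rx": 0, "ry": 0, "rz": 0}, {"grip": 0, "dx": 0, "dy": 0, "dz": 0, "rx": 0, "ry": 0, "rz": 0}]}}

```text
t: 20.95
tcp_pos: [0.5562, -0.0749, 0.1666]
ee_rot: [180.0, 0.0, 99.3]
force: [1.1, -0.1, 2.0]
opening: -0.005
gripper_force: 0.9
```

{"op": "send_rows", "data": {"steps": [{"grip": 0, "dx": 0, "dy": 0, "dz": 0.008, "rx": 0, "ry": 0, "rz": 0}, {"grip": 0, "dx": 0, "dy": 0, "dz": 0.008, "rx": 0, "ry": 0, "rz": 0}, {"grip": 0, "dx": 0, "dy": 0, "dz": 0, "rx": 0, "ry": 0, "rz": 0}]}}

```text
t: 21.25
tcp_pos: [0.5562, -0.0749, 0.1646]
ee_rot: [180.0, 0.0, 99.3]
force: [0.3, -0.5, 3.1]
opening: -0.001
gripper_force: 1.0
```

Travel is now 11.4 mm at low force, so the tip is entering the dimple. I'll continue.

{"op": "send_rows", "data": {"steps": [{"grip": 0, "dx": 0, "dy": 0, "dz": 0.008, "rx": 0, "ry": 0, "rz": 0}, {"grip": 0, "dx": 0, "dy": 0, "dz": 0.008, "rx": 0, "ry": 0, "rz": 0}, {"grip": 0, "dx": 0, "dy": 0, "dz": 0, "rx": 0, "ry": 0, "rz": 0}]}}

```text
t: 21.55
tcp_pos: [0.5561, -0.0749, 0.1629]
ee_rot: [180.0, 0.0, 99.3]
force: [0.2, -0.5, 2.2]
opening: -0.001
gripper_force: 1.3
```

{"op": "send_rows", "data": {"steps": [{"grip": 0, "dx": 0, "dy": 0, "dz": 0.008, "rx": 0, "ry": 0, "rz": 0}, {"grip": 0, "dx": 0, "dy": 0, "dz": 0.008, "rx": 0, "ry": 0, "rz": 0}, {"grip": 0, "dx": 0, "dy": 0, "dz": 0, "rx": 0, "ry": 0, "rz": 0}]}}

```text
t: 21.85
tcp_pos: [0.5562, -0.0749, 0.1625]
ee_rot: [179.9, 0.0, 99.3]
force: [-1.5, 0.0, 8.1]
opening: -0.002
gripper_force: 3.8
```

{"op": "send_rows", "data": {"steps": [{"grip": 0, "dx": 0, "dy": 0, "dz": 0.008, "rx": 0, "ry": 0, "rz": 0}, {"grip": 0, "dx": 0, "dy": 0, "dz": 0.008, "rx": 0, "ry": 0, "rz": 0}, {"grip": 0, "dx": 0, "dy": 0, "dz": 0, "rx": 0, "ry": 0, "rz": 0}]}}

```text
t: 22.15
tcp_pos: [0.5563, -0.0749, 0.1621]
ee_rot: [179.9, 0.1, 99.3]
force: [-2.9, 0.3, 11.9]
opening: 0.002
gripper_force: 6.2
```

{"op": "send_rows", "data": {"steps": [{"grip": 0, "dx": 0, "dy": 0, "dz": 0, "rx": 0, "ry": 0, "rz": 0}, {"grip": 0, "dx": 0, "dy": 0, "dz": 0, "rx": 0, "ry": 0, "rz": 0}, {"grip": 0, "dx": 0, "dy": 0, "dz": 0, "rx": 0, "ry": 0, "rz": 0}]}}

```text
t: 22.45
tcp_pos: [0.5562, -0.0749, 0.1621]
ee_rot: [179.9, 0.1, 99.3]
force: [-2.7, 0.2, 12.5]
opening: -0.001
gripper_force: 6.2
```

{"op": "send_rows", "data": {"steps": [{"grip": 0, "dx": 0, "dy": 0, "dz": 0.008, "rx": 0, "ry": 0, "rz": 0}, {"grip": 0, "dx": 0, "dy": 0, "dz": 0, "rx": 0, "ry": 0, "rz": 0}, {"grip": 0, "dx": 0, "dy": 0, "dz": 0, "rx": 0, "ry": 0, "rz": 0}, {"grip": 0, "dx": 0, "dy": 0, "dz": 0, "rx": 0, "ry": 0, "rz": 0}]}}

```text
t: 22.85
tcp_pos: [0.5563, -0.0749, 0.1619]
ee_rot: [179.8, 0.1, 99.3]
force: [-3.8, 0.5, 15.4]
opening: -0.001
gripper_force: 7.4
```

{"op": "send_rows", "data": {"steps": [{"grip": 0, "dx": 0, "dy": 0, "dz": -0.05, "rx": 0, "ry": 0, "rz": 0}, {"grip": 0, "dx": 0, "dy": 0, "dz": -0.06, "rx": 0, "ry": 0, "rz": 0}, {"grip": 0, "dx": 0, "dy": 0, "dz": -0.1, "rx": 0, "ry": 0, "rz": 0}, {"grip": 0, "dx": 0, "dy": 0, "dz": -0.2, "rx": 0, "ry": 0, "rz": 0}, {"grip": 0, "dx": 0, "dy": 0, "dz": -0.3, "rx": 0, "ry": 0, "rz": 0}]}}

```text
t: 23.35
tcp_pos: [0.5543, -0.0743, 0.2409]
ee_rot: [-179.6, -0.2, 99.3]
force: [-0.4, 0.1, 0.1]
opening: -0.001
gripper_force: 0.0
```

{"op": "send_rows", "data": {"steps": [{"grip": 0, "dx": 0, "dy": 0, "dz": 0, "rx": 0, "ry": 0, "rz": 0}, {"grip": 0, "dx": 0, "dy": 0, "dz": 0, "rx": 0, "ry": 0, "rz": 0}, {"grip": 0, "dx": 0, "dy": 0, "dz": 0, "rx": 0, "ry": 0, "rz": 0}]}}

```text
t: 23.65
tcp_pos: [0.5553, -0.0746, 0.2416]
ee_rot: [-179.8, -0.1, 99.3]
force: [-0.3, -0.6, 0.4]
opening: 0.001
gripper_force: 0.0
```

```bash
python3 - <<'E'
from h import *
im=get_image("side"); cv2.imwrite("pics/side6.png",im[:,:,::-1])
cv2.imwrite("pics/g6.png",np.hstack([cv2.resize(i[150:220,250:300],(400,560),interpolation=2) for i in (load("side",4),im)])[:,:,::-1])
E
```

```text
(no output)
```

View pics/g6.png

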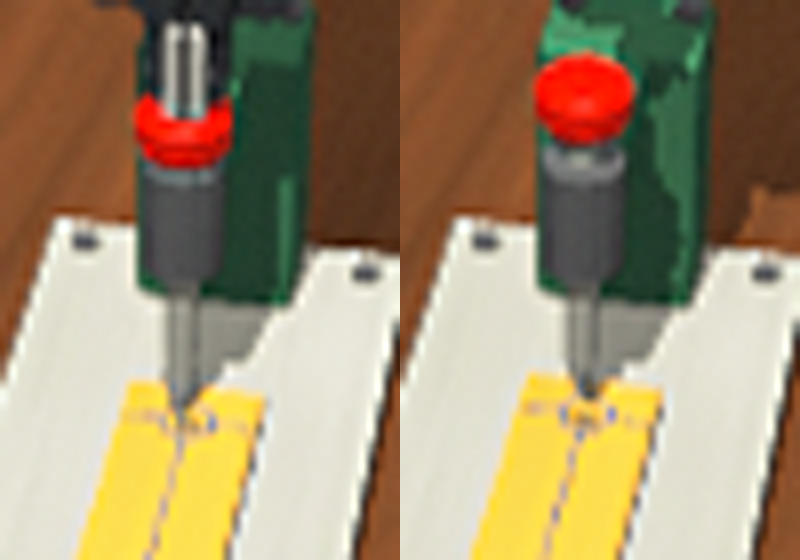

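The punch is back up (knob at crop (585,95)), the ring sits under the tip at crop (587,412), and the gripper is clear. The floor was felt at 13.3–14 mm of travel and held at 12–15 N. Handing in.

```bash
python3 -c "
from workcell import ctrl
print(ctrl.job_done())"
```

```text
the job is handed in; nothing more can be done
None
```

The job is handed in, with no verdict returned: the plaque lies flat on the press bed, the punch was bottomed in its dimple at about 12–15 N on the knob and has sprung back up, the dimple is still under the tip, and I saw no bystander contact.

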